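# Pack out and press a painted tile on the gluing board

## Task

Three hand-painted tiles lie in front of the metal stop rail on a gluing board. Take the orange spacer out of its wooden holder, stand it on the board in the one gap between a tile and the rail that is wide enough for it, behind the middle of that tile, and let go of it; then push that tile by its near edge with the fingers until tile, spacer and rail are tight together and square, and finish while holding the tile firmly pressed like that. Leave the other two tiles, the cup and the paint palette where they are.

Things in the scene. Friction and masses are not known exactly. Their poses are not given: they have to be found in the camera images.
- board: Fixed plywood gluing board, 170 (x) x 340 (y) x 12 mm thick, lying on the table; origin at the centre of its underside. Its x axis points across the board towards the stop rail (away from the robot, give or take a small yaw), y along the rail, z up. Its top is 12 mm above its origin.
- rail: Fixed aluminium stop rail along the far edge of the board, 20 (x) x 340 (y) x 16 mm high; origin at the centre of its underside, which lies on the board's top (z = 12 mm above the table), 75 mm from the board's centre. Axes parallel to the board's. Its face towards the tiles is at x = -10 mm in its frame.
- tile_short: Loose white ceramic tile with blue and light blue paint spots, lying flat on the board in front of the rail; 64 (x) x 76 (y) x 16 mm thick, about 0.18 kg; origin at the centre of its underside. Its far edge (x = +32 mm) faces the rail, its near edge (x = -32 mm) faces the robot; nearly square to the rail. The three tiles stand side by side in any order, about 108 mm apart, their centres about 48 mm from the rail's face, so this tile starts about 16 mm from the rail.
- tile_mid: Loose white ceramic tile with magenta and violet paint spots, lying flat in the same row; 82 (x) x 76 (y) x 16 mm thick, origin at the centre of its underside; it starts about 7 mm from the rail. To be left alone.
- tile_long: Loose white ceramic tile with yellow and green paint spots, lying flat in the same row; 88 (x) x 76 (y) x 16 mm thick, origin at the centre of its underside; it starts about 4 mm from the rail. To be left alone.
- spacer: Loose orange plastic spacer shaped like an upside-down T, everywhere 10 mm thick (x): a foot 70 (y) x 22 mm high with an upright grip post on its middle, 24 mm (y) wide, reaching from 22 to 66 mm above the underside; about 50 g. Origin at the centre of its underside. It stands upright in the groove of the holder and is best pinched across its 10 mm thickness by the upper part of the post.
- holder: Fixed wooden block 40 (x) x 96 (y) x 20 mm high with an open-topped groove along y, 14 mm wide, whose floor is 6 mm above the table; the spacer stands in it, lengthwise along the groove. Origin at the centre of its underside. It lies to the left or to the right of the board.
- cup: Loose off-white water cup, 76 mm rim diameter, 85 mm high, upright on the other side of the board from the holder; origin at the centre of its underside. Bystander.
- palette: Loose open white paint palette with coloured pans, 70 (x) x 160 (y) x 14 mm, lying beyond the board; origin at the centre of its underside. Bystander.
Mind the look-alikes: they are no part of the job. Leave any red look-alike of the tile_short alone. Several things have the shape of the spacer; the one meant has the colours described above.

How it is judged:
On the way:
1. the spacer stands upright on the board in the wide gap, between the short tile and the rail, and has been let go (x of spacer in the frame of rail between -0.03 and -0.0125 m and z of spacer in the frame of rail between -0.003 and 0.003 m and angle between spacer's own z axis and vertical below 0.15 rad and y of spacer in the frame of tile_short between -0.022 and 0.022 m and x of spacer in the frame of tile_short between 0.0345 and 0.06 m and contact force between spacer and the fingers below 0.2 N and contact force between spacer and the arm below 0.2 N), for 0.2 s.
At the end, for the whole second after the job is handed in: Spacer upright (0.08 rad) on the board, against the rail (2.5 mm), behind the short tile (middles within 25 mm), untouched by the robot; that tile flat, square to the rail (0.05 rad), tight on the spacer (3 mm); fingers, tile, spacer and rail press on one another with over 3 N, at rest (x of spacer in the frame of rail between -0.0175 and -0.0125 m and z of spacer in the frame of rail between -0.003 and 0.003 m and angle between spacer's own z axis and vertical below 0.08 rad and y of spacer in the frame of tile_short between -0.025 and 0.025 m and x of tile_short in the frame of rail between -0.055 and -0.049 m and z of tile_short in the frame of rail between -0.003 and 0.003 m and angle between tile_short's own z axis and vertical below 0.05 rad and angle between the x axis of tile_short and the x axis of rail, either way round below 0.05 rad and contact force between tile_short and the fingers above 3 N and contact force between tile_short and spacer above 3 N and contact force between spacer and rail above 3 N and contact force between spacer and the fingers below 0.2 N and contact force between spacer and the arm below 0.2 N and linear speed of each of tile_short, spacer below 0.02 m/s); the arm keeps its last pose, push and grip.
It fails at once if the tile with the 7 mm gap is shifted more than 10 mm (distance of tile_mid from where it was at the start of the episode above 0.01 m or angle between tile_mid's own z axis and vertical above 0.35 rad).
It fails at once if the tile with the 4 mm gap is shifted more than 10 mm (distance of tile_long from where it was at the start of the episode above 0.01 m or angle between tile_long's own z axis and vertical above 0.35 rad).
It fails at once if the cup is shifted more than 20 mm or tipped (distance of cup from where it was at the start of the episode above 0.02 m or angle between cup's own z axis and vertical above 0.35 rad).
It fails at once if the palette is shifted more than 20 mm (distance of palette from where it was at the start of the episode above 0.02 m or angle between palette's own z axis and vertical above 0.35 rad).
It also fails if it takes over 58 s, if anything falls off the work surface, if the arm or the gripper's body presses on something with over 40 N, if the wrist force passes 120 N, or if a joint passes its speed limit or range.

## Robot

A 6-joint arm with a two-finger parallel gripper is mounted at the origin on the work surface. World frame = base frame: x ahead of the robot, y to its left, z up, the work surface at z = 0. Lengths are in m, angles in rad, forces in N, time in s.
With the tool pointing down it reaches from about 0.3 to 0.875 m from the base axis. Payload 4.2 kg.
Tool frame: the origin (TCP) lies midway between the tips of the shut fingers; the grasp point (between the pads) lies 19 mm behind it; z points along the fingers, y is the direction in which the jaws open and shut (so a half turn about z gives the same grasp; the last joint's range is limited). The gripper opens to 85 mm and grips with 20 to 120 N. Pads are 22 mm wide; open, the fingers measure 114 mm over their backs; the gripper's body (76 mm by 85 mm) begins 54 mm behind the grasp point. The pads swing forward as they close: fully open they stand 13 mm farther back than shut.
Start: joints at [-1.15, 0.32, 1.565, -0, 1.257, -0.02], TCP at [0.245, -0.52, 0.231] pointing down, gripper open.
Joint ranges: [-3.11, 3.11], [-0.84, 2.01], [0.21, 2.61], [-1.34, 4.49], [0.05, 2.63], [-2.56, 2.56]. Speed limits (rad/s): [2.57, 2.57, 3.14, 3.14, 3.14, 3.14].

## Interface

Orientations are given as a unit quaternion [w, x, y, z].
In Python, from bench import * gives the robot as it stands. The module is installed in compiled form; this text tells all that it offers.
- The arm moves only by the tool step_arm, never from a script. Its arguments are lists of equal length, an entry for each row: "translation": the shift along the tool's x, y, z in m, a list of three; "rotation": the turn, a rotation vector about the tool's x, y, z in rad, a list of three; "claw": the finger opening in m, from 0 to 0.0854. In form: {"translation": [[x, y, z], ...], "rotation": [[wx, wy, wz], ...], "claw": [claw, ...]}. A call has 1 to 20 rows; each row is the pose to reach, as a shift and turn from the pose measured when the call began, along the tool's axes at that moment; what a row does not reach only later rows make up. A row lasts 1/8 s, in which the tool goes at most 62.5 mm and 10.7 degrees, less where a joint would pass 70% of its speed; a pose out of reach is approached as far as the arm can. A call with a gripper value outside its range is refused whole. The fingers move at their own pace and stop on an object; "force" is the grip in N (left out, the last holds). Time passes only in rows, so rows that repeat a pose let the fingers close. It gives the time, the measured TCP pose, the force and the opening at its end, in the units of the state.
- sense(): the state, without advancing time (a new reading comes with each control period).
- get_image(name): name is "scene" or "top"; returns a dict with "pixels" (480x640x3 uint8, red, green, blue), "K" (3x3 intrinsics, pixels), "k1" (the pictures are not rectified: a ray, as slopes to the right and down, at radius r is drawn at 1 + k1 r^2 times it, then the intrinsics apply), "extrinsics" (4x4, takes a point from world to camera coordinates). Camera axes: x right, y down, z forward; pixel columns grow to the right and rows downward; lengths in m; the calibration is good to about 2 mm. A picture is of the moment at which its call begins. There is no depth.
- hand_in(): hands the job in, once; it reports no verdict.
The state is a dict: "t": time; "joint_positions": joint angles; "joint_velocities": joint speeds; "tau": joint torques, N m; "tool_pos": TCP position; "tcp_rot": TCP orientation; "ft_force": force on the tool from outside, world axes, zero at the start; "ft_torque": the same for the moment, N m; "finger_gap": finger opening in m.
Only numpy, scipy, OpenCV 4.12 (cv2) and the standard library are available. Lean on these libraries where they do the work, as an engineer would, in place of code of your own. Each camera call takes 0.05 s, during which the arm holds its last target. There are 200 camera calls.

## Working session

There is one attempt and no reset: what is moved stays moved. The work goes in short steps, Python scripts to look and compute and a tool call to move; the robot and the scene stay as the last step left them, time stands still between calls to the robot, and variables do not carry over. Pictures are saved under pics/ and viewed, about 8 in all and at most 12, crops included, and the job is handed in when it is done.

Besides the shell and the picture viewer there is one more tool, called after "Request:" as name(argument=value, ...), one argument or row to a line, values as JSON. step_arm: Moves the arm, as the interface text tells. Its arguments: {"type":"object","properties":{"translation":{"type":"array","items":{"type":"array","items":{"type":"number"}}},"rotation":{"type":"array","items":{"type":"array","items":{"type":"number"}}},"claw":{"type":"array","items":{"type":"number"}},"force":{"type":"number"}},"required":["translation","rotation","claw"]}

```bash
mkdir -p pics; cat > h.py <<'E'
from bench import *
import numpy as np, cv2
def shot(n,f):
    d=get_image(n); cv2.imwrite(f'pics/{f}.png',d["pixels"][:,:,::-1]); np.savez(f'pics/{f}.npz',**{k:np.array(v) for k,v in d.items()}); return d
def load(f): return dict(np.load(f'pics/{f}.npz'))
def ray(d,uv):
    K=d["K"];k1=float(d["k1"]);E=d["extrinsics"]
    x=np.linalg.solve(K,[uv[0],uv[1],1])[:2]; u=x.copy()
    for _ in range(20): u=x/(1+k1*(u@u))
    R=E[:3,:3]; return -R.T@E[:3,3], R.T@np.array([u[0],u[1],1])
def cast(d,uv,z):
    o,r=ray(d,uv); return o+r*(z-o[2])/r[2]
def proj(d,p):
    E=d["extrinsics"];c=E[:3,:3]@np.array(p)+E[:3,3];u=c[:2]/c[2];u=u*(1+float(d["k1"])*(u@u));return (d["K"]@[u[0],u[1],1])[:2]
E
python3 - <<'E'
from h import *
for n in("scene","top"):
    d=shot(n,n+"0");print(n,d["K"].tolist(),d["k1"]);o,r=ray(d,(320,240));print(o,r)
print(sense())
E
```

```text
scene [[551.8427888567326, 0.0, 319.2284644411783], [0.0, 551.8427888567326, 242.85705584921405], [0.0, 0.0, 1.0]] 0.058825232714012146
[ 1.19868039 -0.04256767  1.01622519] [-0.55673977  0.08594581 -0.82624627]
top [[461.4721501073038, 0.0, 322.96758530871296], [0.0, 461.4721501073038, 238.08109417343877], [0.0, 0.0, 1.0]] -0.01765959962953082
[0.37437269 0.05129611 1.01136137] [ 0.19806561 -0.00542014 -0.98020369]
{'t': 0.1, 'joint_positions': array([-1.15000998e+00,  3.20244778e-01,  1.56556641e+00,  5.20407670e-06,
        1.25741723e+00, -1.99764840e-02]), 'joint_velocities': array([-0.00022686, -0.00273043, -0.00195434, -0.00074848,  0.00056478,
       -0.00012921]), 'tau': array([ 3.85191779e-04, -4.16406405e+01, -2.34704483e+01,  7.55516976e-05,
        4.90802558e-03,  1.70374631e-05]), 'tool_pos': array([ 0.24514855, -0.51964123,  0.23055305]), 'tcp_rot': array([-8.02006518e-04,  9.75813992e-01,  2.18600972e-01, -1.60387706e-04]), 'ft_force': array([-0.77527754,  0.42684811,  0.57811345]), 'ft_torque': array([-0.02169252, -0.00869864,  0.01429611]), 'finger_gap': 0.08504424302432972}
```

View pics/scene0.png

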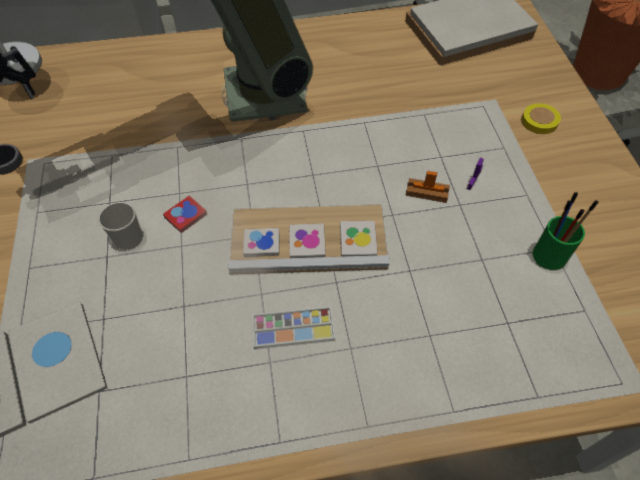

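View pics/top0.png

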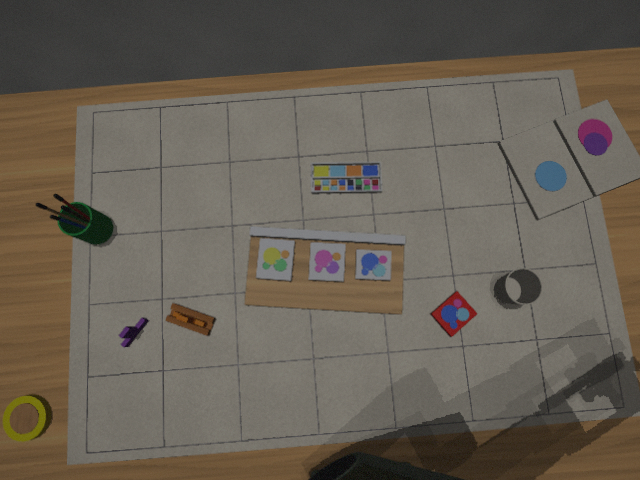

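The things that could be the spacer: orange T in the wooden holder (scene 429,185 / top 190,320), and a purple T (scene 475,173 / top 133,332). For the tile: white with blue spots (top 374,264), and the red one (top 453,313), which is a decoy. I choose the orange T and the white/blue tile at the right (-y) end. Next is one close crop, plus measuring.

```bash
python3 - <<'E'
from h import *
a=load("top0");b=load("scene0")
def crop(d,x0,x1,y0,y1,s): return cv2.resize(d["pixels"][y0:y1,x0:x1,::-1],None,fx=s,fy=s,interpolation=cv2.INTER_CUBIC)
im=np.zeros((600,800,3),np.uint8)
def put(c,x,y): im[y:y+c.shape[0],x:x+c.shape[1]]=c
put(crop(a,240,410,222,317,3),0,0);put(crop(b,225,395,200,275,3),0,300)
put(crop(a,160,220,298,340,4),530,0);put(crop(b,400,455,165,205,4),530,300)
cv2.imwrite("pics/crop.png",im)
for n,d in(("top",a),("scene",b)):
    hsv=cv2.cvtColor(d["pixels"],cv2.COLOR_RGB2HSV)
    reg=(slice(295,345),slice(160,220)) if n=="top" else (slice(165,205),slice(400,455))
    m=np.zeros((480,640),np.uint8);m[reg]=cv2.inRange(hsv,(3,200,120),(18,255,255))[reg]
    print(n,"orange",m.sum()//255, cv2.minAreaRect(cv2.findNonZero(m)))
    m2=np.zeros((480,640),np.uint8);m2[reg]=cv2.inRange(hsv,(3,130,40),(20,255,255))[reg]
    r=cv2.minAreaRect(cv2.findNonZero(m2));print("wood+orange",r)
    # white tile
    reg=(slice(225,320),slice(240,412)) if n=="top" else (slice(200,275),slice(225,395))
    m=np.zeros((480,640),np.uint8);m[reg]=255-cv2.inRange(hsv,(8,60,0),(22,255,255))[reg]
    cs,_=cv2.findContours(m,cv2.RETR_EXTERNAL,cv2.CHAIN_APPROX_NONE)
    for c in cs:
        if cv2.contourArea(c)>300:
            r=cv2.minAreaRect(c);print(n,[[round(float(v),1) for v in p] for p in cv2.boxPoints(r)])
            print("  z28",[cast(d,p,.028)[:2].round(4).tolist() for p in cv2.boxPoints(r)])
E
```

```text
top orange 34 ((187.20680236816406, 319.3144226074219), (29.807315826416016, 4.8173441886901855), 19.79887580871582)
wood+orange ((189.94334411621094, 318.8796081542969), (45.65186309814453, 18.93065643310547), 19.79887580871582)
top [[240.0, 225.0], [411.0, 225.0], [411.0, 319.0], [240.0, 319.0]]
  z28 [[0.6208, 0.2179], [0.5902, -0.1553], [0.3887, -0.1312], [0.4178, 0.2271]]
scene orange 76 ((429.59234619140625, 179.31040954589844), (29.775218963623047, 14.887609481811523), 10.007980346679688)
wood+orange ((428.4787902832031, 184.5146026611328), (40.60590362548828, 27.349807739257812), 10.491477012634277)
scene [[225.0, 200.0], [394.0, 200.0], [394.0, 274.0], [225.0, 274.0]]
  z28 [[0.3856, -0.1343], [0.4543, 0.2442], [0.6441, 0.1968], [0.5821, -0.149]]
```

View pics/crop.png

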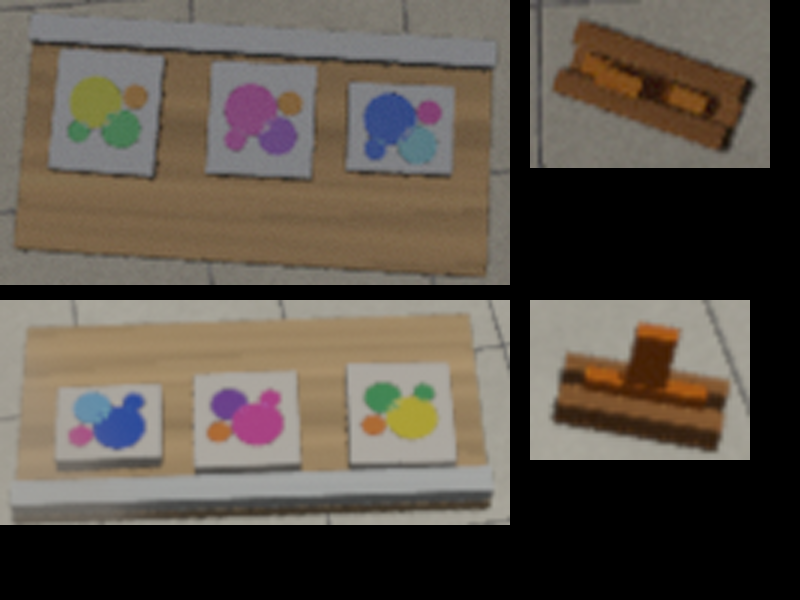

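The crop confirms the orange T in the wood holder, left of the board. The blue-spotted white tile is at the -y end with the wide gap, and tile_mid is next to it. I'll cast the corners I picked and check them against the given sizes.

```bash
python3 - <<'E'
from h import *
a=load("top0");b=load("scene0")
def pts(d,x0,y0,ox,oy,s,L,z): return np.array([cast(d,((X-ox+.5)/s-.5+x0,(Y-oy+.5)/s-.5+y0),z)[:2] for X,Y in L])
def show(n,P):
    P=P*1000;e=np.roll(P,-1,0)-P
    print(n,P.round(0).tolist(),"c",P.mean(0).round(1),"len",np.linalg.norm(e,axis=1).round(0),"ang",(np.degrees(np.arctan2(e[:,1],e[:,0]))).round(1))
# order: far-left, far-right, near-right, near-left (robot's view)
show("tileT",pts(a,240,222,0,0,3,[(348,85),(455,88),(452,175),(347,168)],.028))
show("tileS",pts(b,225,200,0,300,3,[(162,460),(57,464),(56,390),(160,385)],.028))
show("midT",pts(a,240,222,0,0,3,[(211,63),(316,67),(312,178),(207,174)],.028))
show("midS",pts(b,225,200,0,300,3,[(299,467),(196,470),(194,376),(296,372)],.028))
show("railT nearedge",pts(a,240,222,0,0,3,[(30,43),(495,67)],.028))
show("railS nearedge",pts(b,225,200,0,300,3,[(490,468),(12,484)],.028))
show("boardT near",pts(a,240,222,0,0,3,[(15,247),(485,274)],.012))
show("boardS near",pts(b,225,200,0,300,3,[(468,315),(28,328)],.012))
show("holdT",pts(a,160,298,530,0,4,[(580,20),(750,77),(727,150),(555,88)],.02))
show("holdS",pts(b,400,165,530,300,4,[(722,432),(557,405),(567,353),(728,379)],.02))
show("postS",pts(b,400,165,530,300,4,[(678,341),(637,336),(640,323),(680,328)],.072))
show("postT",pts(a,160,298,530,0,4,[(600,65),(642,78),(638,96),(597,80)],.072))
E
```

```text
tileT [[545.0, -29.0], [536.0, -106.0], [474.0, -97.0], [485.0, -23.0]] c [510.  -63.8] len [77. 63. 75. 60.] ang [-96.3 171.7  81.5  -6.1]
tileS [[550.0, -32.0], [540.0, -106.0], [476.0, -101.0], [485.0, -25.0]] c [512.8 -66.2] len [75. 65. 76. 66.] ang [-97.6 175.3  83.2  -6.1]
midT [[569.0, 68.0], [560.0, -8.0], [480.0, 3.0], [489.0, 77.0]] c [524.4  35. ] len [76. 81. 75. 81.] ang [-96.9 172.8  83.2  -6.3]
midS [[573.0, 63.0], [563.0, -10.0], [481.0, 0.0], [491.0, 75.0]] c [527.1  32. ] len [73. 82. 75. 83.] ang [-98.2 173.   82.5  -8.5]
railT nearedge [[594.0, 198.0], [549.0, -137.0]] c [571.9  30.7] len [338. 338.] ang [-97.7  82.3]
railS nearedge [[598.0, 195.0], [552.0, -139.0]] c [574.8  28.2] len [338. 338.] ang [-97.9  82.1]
boardT near [[450.0, 218.0], [403.0, -115.0]] c [426.4  51.7] len [337. 337.] ang [-97.9  82.1]
boardS near [[450.0, 216.0], [402.0, -117.0]] c [426.2  49.1] len [336. 336.] ang [-98.1  81.9]
holdT [[464.0, 372.0], [427.0, 282.0], [390.0, 296.0], [429.0, 386.0]] c [427.6 333.9] len [97. 39. 99. 38.] ang [-112.6  160.1   66.4  -21.7]
holdS [[464.0, 368.0], [427.0, 281.0], [390.0, 297.0], [426.0, 383.0]] c [426.9 332.3] len [94. 40. 94. 40.] ang [-112.6  157.    67.3  -21.9]
postS [[435.0, 342.0], [427.0, 321.0], [418.0, 325.0], [426.0, 346.0]] c [426.8 333.3] len [23. 10. 22. 10.] ang [-109.9  154.6   69.8  -22.8]
postT [[436.0, 345.0], [428.0, 324.0], [419.0, 327.0], [429.0, 347.0]] c [428.  335.9] len [23.  9. 23.  8.] ang [-111.2  165.8   64.9  -12.7]
```

Both views agree within 2-3 mm and the sizes match. The holder and spacer are at (427.5, 334), yaw -22.3°. The rail yaw is -8°, the short tile's centre is (511.5, -65), and the gap middle behind it is about (551, -70.5).

```bash
cat >> h.py <<'E'
from scipy.spatial.transform import Rotation as Rn
def rel(p,yaw):
    """tool-frame shift/turn to TCP p, pointing down, tool y at yaw (deg)"""
    s=sense();q=s["tcp_rot"];R=Rn.from_quat(q,scalar_first=True)
    c,n=np.cos(np.radians(yaw)),np.sin(np.radians(yaw))
    T=Rn.from_matrix(np.array([[-n,c,0],[c,n,0],[0,0,-1]]).T if 0 else np.column_stack([[-n,c,0],[c,n,0],[0,0,-1]]))
    print("shift",R.inv().apply(np.array(p)-s["tool_pos"]).round(4),"rot",(R.inv()*T).as_rotvec().round(4),"t",round(s["t"],2),"tcp",s["tool_pos"].round(4),"gap",round(s["finger_gap"],4),"F",s["ft_force"].round(1))
E
python3 -c "
from h import *
rel([.4275,.334,.14],-22.3)"
```

```text
shift [ 0.5291 -0.6941  0.0917] rot [-1.500e-03 -6.000e-04 -7.408e-01] t 0.1 tcp [ 0.2451 -0.5196  0.2306] gap 0.085 F [-0.8  0.4  0.6]
```

Request:
step_arm(
  translation=[
    [0.529, -0.694, 0.03],
    [0.529, -0.694, 0.03],
    [0.529, -0.694, 0.03],
    [0.529, -0.694, 0.03],
    [0.529, -0.694, 0.03],
    [0.529, -0.694, 0.03],
    [0.529, -0.694, 0.03],
    [0.529, -0.694, 0.03],
    [0.529, -0.694, 0.03],
    [0.529, -0.694, 0.03],
    [0.529, -0.694, 0.03],
    [0.529, -0.694, 0.03],
    [0.529, -0.694, 0.03],
    [0.529, -0.694, 0.03],
    [0.529, -0.694, 0.03],
    [0.529, -0.694, 0.03],
    [0.529, -0.694, 0.03],
    [0.529, -0.694, 0.09],
    [0.529, -0.694, 0.09],
    [0.529, -0.694, 0.09],
  ],
  rotation=[
    [0, 0, -0.741],
    [0, 0, -0.741],
    [0, 0, -0.741],
    [0, 0, -0.741],
    [0, 0, -0.741],
    [0, 0, -0.741],
    [0, 0, -0.741],
    [0, 0, -0.741],
    [0, 0, -0.741],
    [0, 0, -0.741],
    [0, 0, -0.741],
    [0, 0, -0.741],
    [0, 0, -0.741],
    [0, 0, -0.741],
    [0, 0, -0.741],
    [0, 0, -0.741],
    [0, 0, -0.741],
    [0, 0, -0.741],
    [0, 0, -0.741],
    [0, 0, -0.741],
  ],
  claw=[0.05, 0.05, 0.05, 0.05, 0.05, 0.05, 0.05, 0.05, 0.05, 0.05, 0.05, 0.05, 0.05, 0.05, 0.05, 0.05, 0.05, 0.05, 0.05, 0.05],
)

```text
t: 2.6
tool_pos: [0.4283, 0.3337, 0.1434]
tcp_rot: [-0.001, 0.831, 0.557, 0.001]
ft_force: [0.6, 0.1, -0.1]
finger_gap: 0.0498
```

```bash
python3 -c "
from h import *
rel([.4275,.334,.041],-22.3)
d=shot('scene','scene1');e=shot('top','top1')
c=[cv2.resize(x['pixels'][r[0]:r[0]+100,r[1]:r[1]+130,::-1],None,fx=3,fy=3,interpolation=2) for x,r in((d,(110,365)),(e,(255,130)))]
cv2.imwrite('pics/c1.png',np.hstack(c))"
```

```text
shift [-0.0004 -0.0008  0.1024] rot [-0.     -0.0029 -0.0008] t 2.6 tcp [0.4283 0.3337 0.1434] gap 0.0498 F [ 0.6  0.1 -0.1]
```

View pics/c1.png

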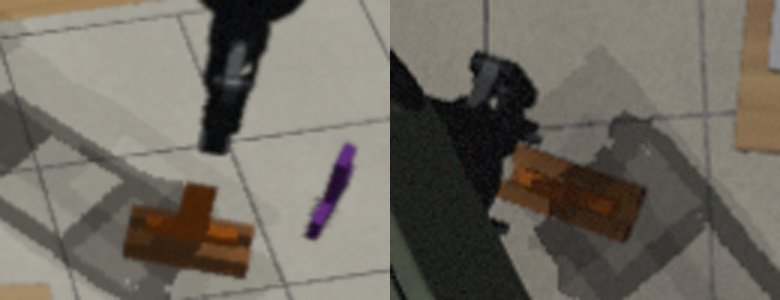

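The gripper hangs above the post (scene crop: tips at 213,150, post top at 200,190) and is lined up with it. I'll descend, then close.

Request:
step_arm(
  translation=[
    [0, -0.001, 0.05],
    [0, -0.001, 0.08],
    [0, -0.001, 0.102],
    [0, -0.001, 0.102],
    [0, -0.001, 0.102],
    [0, -0.001, 0.102],
    [0, -0.001, 0.102],
    [0, -0.001, 0.102],
    [0, -0.001, 0.102],
    [0, -0.001, 0.102],
    [0, -0.001, 0.102],
    [0, -0.001, 0.102],
  ],
  rotation=[
    [0, 0, 0],
    [0, 0, 0],
    [0, 0, 0],
    [0, 0, 0],
    [0, 0, 0],
    [0, 0, 0],
    [0, 0, 0],
    [0, 0, 0],
    [0, 0, 0],
    [0, 0, 0],
    [0, 0, 0],
    [0, 0, 0],
  ],
  claw=[0.05, 0.05, 0.05, 0.05, 0.05, 0, 0, 0, 0, 0, 0, 0],
  force=30,
)

```text
t: 4.2
tool_pos: [0.4274, 0.3358, 0.0426]
tcp_rot: [-0.002, 0.831, 0.556, 0.002]
ft_force: [-4.3, 3.4, 4.9]
finger_gap: 0.0098
```

Request:
step_arm(
  translation=[
    [0, 0, -0.04],
    [0, 0, -0.08],
    [0, 0, -0.12],
    [0, 0, -0.12],
    [0, 0, -0.12],
  ],
  rotation=[
    [0, 0, 0],
    [0, 0, 0],
    [0, 0, 0],
    [0, 0, 0],
    [0, 0, 0],
  ],
  claw=[0, 0, 0, 0, 0],
)

```text
t: 4.82
tool_pos: [0.4269, 0.3346, 0.1619]
tcp_rot: [-0.001, 0.831, 0.556, 0.002]
ft_force: [-0.5, -0.2, -0.7]
finger_gap: 0.0097
```

```bash
python3 -c "
from h import *
rel([.5513,-.0705,.13],-7.95)"
```

```text
shift [-0.3274  0.2693  0.0304] rot [ 0.     -0.0042 -0.2517] t 4.83 tcp [0.4269 0.3346 0.1619] gap 0.0097 F [-0.5 -0.2 -0.7]
```

Grasped (gap 9.7 mm, so the spacer is held). The underside is 36.6 mm below the TCP. Next I carry it above the gap.

Request:
step_arm(
  translation=[
    [-0.327, 0.269, 0],
    [-0.327, 0.269, 0],
    [-0.327, 0.269, 0],
    [-0.327, 0.269, 0],
    [-0.327, 0.269, 0],
    [-0.327, 0.269, 0],
    [-0.327, 0.269, 0],
    [-0.327, 0.269, 0],
    [-0.327, 0.269, 0],
    [-0.327, 0.269, 0],
    [-0.327, 0.269, 0.05],
    [-0.327, 0.269, 0.07],
    [-0.327, 0.269, 0.07],
    [-0.327, 0.269, 0.07],
    [-0.327, 0.269, 0.07],
  ],
  rotation=[
    [0, 0, -0.252],
    [0, 0, -0.252],
    [0, 0, -0.252],
    [0, 0, -0.252],
    [0, 0, -0.252],
    [0, 0, -0.252],
    [0, 0, -0.252],
    [0, 0, -0.252],
    [0, 0, -0.252],
    [0, 0, -0.252],
    [0, 0, -0.252],
    [0, 0, -0.252],
    [0, 0, -0.252],
    [0, 0, -0.252],
    [0, 0, -0.252],
  ],
  claw=[0, 0, 0, 0, 0, 0, 0, 0, 0, 0, 0, 0, 0, 0, 0],
)

```text
t: 6.7
tool_pos: [0.5521, -0.0697, 0.0917]
tcp_rot: [-0.0, 0.754, 0.657, 0.003]
ft_force: [-0.3, -0.7, 0.2]
finger_gap: 0.0096
```

```bash
python3 -c "
from h import *
rel([.5513,-.0705,.0486],-7.95)
d=shot('scene','scene2');e=shot('top','top2')
c=[cv2.resize(x['pixels'][r[0]:r[0]+110,r[1]:r[1]+100,::-1],None,fx=4,fy=4,interpolation=2) for x,r in((d,(180,215)),(e,(200,330)))]
cv2.imwrite('pics/c2.png',np.hstack(c))"
```

```text
shift [-0.0011 -0.0008  0.0431] rot [ 0.0032 -0.0041  0.0007] t 6.7 tcp [ 0.5521 -0.0697  0.0917] gap 0.0096 F [-0.3 -0.7  0.2]
```

View pics/c2.png

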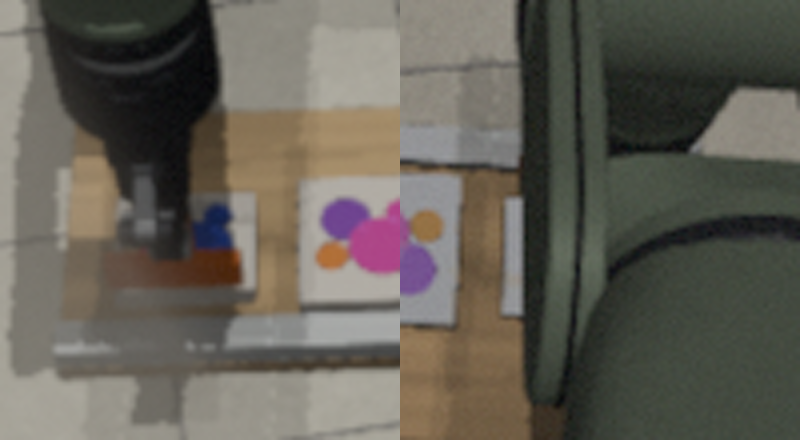

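```bash
python3 -c "
from h import *
d=load('scene2')
f=lambda X,Y:(215+(X+.5)/4-.5,180+(Y+.5)/4-.5)
A=np.array([598,195]);B=np.array([552,-139]);u=(A-B)/np.linalg.norm(A-B);n=np.array([u[1],-u[0]])
for X,Y,z in((108,286,.055),(241,287,.055),(174,286.5,.055),(108,249,.077),(240,251,.077)):
  p=cast(d,f(X,Y),z)[:2]*1000;print(p.round(1),'face',((p-B)@n).round(1),'along',((p-(A+B)/2)@u).round(1))
t=np.array([512.8,-66.2]);print('tile',(t-B)@n,(t-(A+B)/2)@u)
g=cv2.cvtColor(d['pixels'],cv2.COLOR_RGB2HSV)
for x in (245,258,270): print(x,[(y,d['pixels'][y,x].tolist()) for y in range(238,262,1)])
"
```

```text
[ 549.7 -107.9] face -6.5 along -138.1
[562.6 -39.9] face -3.1 along -68.9
[556.1 -74.2] face -4.8 along -103.8
[ 541.8 -104.4] face -14.8 along -135.7
[555.1 -37.7] face -10.8 along -67.8
tile -48.76602170536204 -101.8054769009613
245 [(238, [75, 72, 69]), (239, [74, 70, 65]), (240, [75, 71, 66]), (241, [83, 78, 73]), (242, [92, 82, 74]), (243, [97, 81, 70]), (244, [98, 77, 66]), (245, [98, 78, 66]), (246, [99, 80, 68]), (247, [98, 81, 68]), (248, [97, 78, 67]), (249, [98, 80, 69]), (250, [98, 80, 68]), (251, [98, 80, 70]), (252, [101, 92, 84]), (253, [100, 96, 89]), (254, [99, 95, 89]), (255, [99, 94, 87]), (256, [100, 93, 86]), (257, [98, 91, 81]), (258, [96, 89, 77]), (259, [97, 90, 81]), (260, [99, 95, 89]), (261, [100, 97, 92])]
258 [(238, [33, 31, 28]), (239, [33, 32, 30]), (240, [35, 32, 32]), (241, [35, 33, 32]), (242, [36, 34, 32]), (243, [39, 37, 36]), (244, [44, 39, 34]), (245, [69, 48, 35]), (246, [81, 52, 36]), (247, [80, 51, 35]), (248, [82, 53, 38]), (249, [83, 56, 40]), (250, [85, 58, 44]), (251, [85, 63, 49]), (252, [88, 78, 70]), (253, [89, 85, 79]), (254, [89, 85, 80]), (255, [87, 84, 77]), (256, [86, 79, 71]), (257, [86, 77, 64]), (258, [87, 78, 67]), (259, [91, 85, 77]), (260, [92, 90, 84]), (261, [95, 93, 88])]
270 [(238, [30, 45, 92]), (239, [25, 41, 90]), (240, [24, 41, 90]), (241, [38, 41, 79]), (242, [64, 38, 47]), (243, [75, 38, 18]), (244, [78, 40, 15]), (245, [81, 41, 16]), (246, [78, 40, 18]), (247, [77, 42, 19]), (248, [73, 37, 13]), (249, [75, 39, 16]), (250, [77, 44, 25]), (251, [77, 59, 47]), (252, [80, 73, 66]), (253, [78, 75, 70]), (254, [79, 76, 71]), (255, [78, 73, 67]), (256, [74, 65, 55]), (257, [71, 60, 47]), (258, [71, 63, 52]), (259, [74, 71, 65]), (260, [78, 76, 74]), (261, [79, 79, 78])]
```

The foot is centred about 8-9 mm off the rail face, the middle of the 16 mm gap, and parallel to the rail. Along the rail it is within 2 mm of the tile's middle, so I lower it straight down.

Request:
step_arm(
  translation=[
    [0, 0, 0.01],
    [0, 0, 0.02],
    [0, 0, 0.026],
    [0, 0, 0.032],
    [0, 0, 0.036],
    [0, 0, 0.039],
    [0, 0, 0.041],
    [0, 0, 0.042],
    [0, 0, 0.042],
    [0, 0, 0.042],
  ],
  rotation=[
    [0, 0, 0],
    [0, 0, 0],
    [0, 0, 0],
    [0, 0, 0],
    [0, 0, 0],
    [0, 0, 0],
    [0, 0, 0],
    [0, 0, 0],
    [0, 0, 0],
    [0, 0, 0],
  ],
  claw=[0, 0, 0, 0, 0, 0, 0, 0, 0, 0],
)

```text
t: 8.05
tool_pos: [0.552, -0.0697, 0.0496]
tcp_rot: [-0.0, 0.754, 0.657, 0.002]
ft_force: [-0.2, -0.0, 0.3]
finger_gap: 0.0093
```

```bash
python3 -c "
from h import *
rel([.5513,-.0705,.0486],-7.95)
d=shot('scene','scene3')
cv2.imwrite('pics/c3.png',cv2.resize(d['pixels'][190:285,205:325,::-1],None,fx=6,fy=6,interpolation=2))"
```

```text
shift [-0.0009 -0.0006  0.001 ] rot [ 0.0028 -0.0041  0.0004] t 8.05 tcp [ 0.552  -0.0697  0.0496] gap 0.0093 F [-0.2 -0.   0.3]
```

View pics/c3.png

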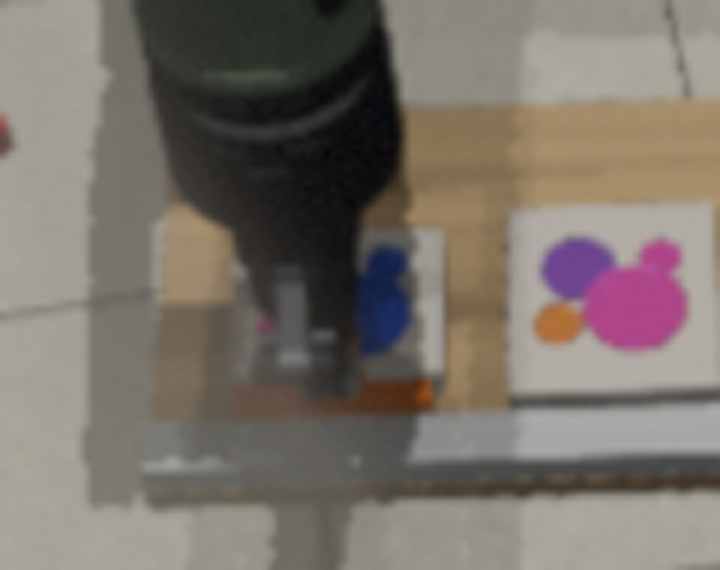

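The spacer foot is in the gap between tile and rail (crop 235-433, 385-412), with no contact force. I lower it the last millimetre until it touches and then open a little.

Request:
step_arm(
  translation=[
    [0, 0, 0.0005],
    [0, 0, 0.001],
    [0, 0, 0.0014],
    [0, 0, 0.0014],
    [0, 0, 0.0014],
  ],
  rotation=[
    [0, 0, 0],
    [0, 0, 0],
    [0, 0, 0],
    [0, 0, 0],
    [0, 0, 0],
  ],
  claw=[0, 0, 0, 0, 0],
)

```text
t: 8.72
tool_pos: [0.5521, -0.0697, 0.0487]
tcp_rot: [-0.0, 0.754, 0.657, 0.003]
ft_force: [-1.8, 0.2, 4.9]
finger_gap: 0.0096
```

Request:
step_arm(
  translation=[
    [0, 0, 0],
    [0, 0, 0],
    [0, 0, 0],
    [0, 0, 0],
    [0, 0, 0],
    [0, 0, 0],
    [0, 0, 0],
    [0, 0, 0],
  ],
  rotation=[
    [0, 0, 0],
    [0, 0, 0],
    [0, 0, 0],
    [0, 0, 0],
    [0, 0, 0],
    [0, 0, 0],
    [0, 0, 0],
    [0, 0, 0],
  ],
  claw=[0.013, 0.016, 0.02, 0.03, 0.04, 0.04, 0.04, 0.04],
)

```text
t: 9.72
tool_pos: [0.5521, -0.0697, 0.0487]
tcp_rot: [-0.0, 0.754, 0.657, 0.003]
ft_force: [-0.5, -0.6, 0.1]
finger_gap: 0.0401
```

Request:
step_arm(
  translation=[
    [0, 0, -0.02],
    [0, 0, -0.06],
    [0, 0, -0.1],
    [-0.002, -0.16, -0.12],
    [-0.002, -0.16, -0.12],
    [-0.002, -0.16, -0.12],
    [-0.002, -0.16, -0.12],
    [-0.002, -0.16, -0.12],
  ],
  rotation=[
    [0, 0, 0],
    [0, 0, 0],
    [0, 0, 0],
    [0, 0, 0],
    [0, 0, 0],
    [0, 0, 0],
    [0, 0, 0],
    [0, 0, 0],
  ],
  claw=[0.04, 0.04, 0.04, 0.04, 0.04, 0.04, 0.04, 0.04],
)

```text
t: 10.72
tool_pos: [0.394, -0.0503, 0.1686]
tcp_rot: [0.001, 0.754, 0.657, 0.003]
ft_force: [-0.0, -0.1, 0.4]
finger_gap: 0.0403
```

```bash
python3 -c "
from h import *
rel([.4,-.05,.15],-7.95)
d=shot('scene','scene4')
e=shot('top','top4')
c=[cv2.resize(x['pixels'][r[0]:r[0]+100,r[1]:r[1]+100,::-1],None,fx=4,fy=4,interpolation=2) for x,r in((d,(190,215)),(e,(210,330)))]
cv2.imwrite('pics/c4.png',np.hstack(c))"
```

```text
shift [0.001  0.0059 0.0186] rot [ 0.0053 -0.0041  0.0004] t 10.72 tcp [ 0.394  -0.0503  0.1686] gap 0.0403 F [-0.  -0.1  0.4]
```

View pics/c4.png

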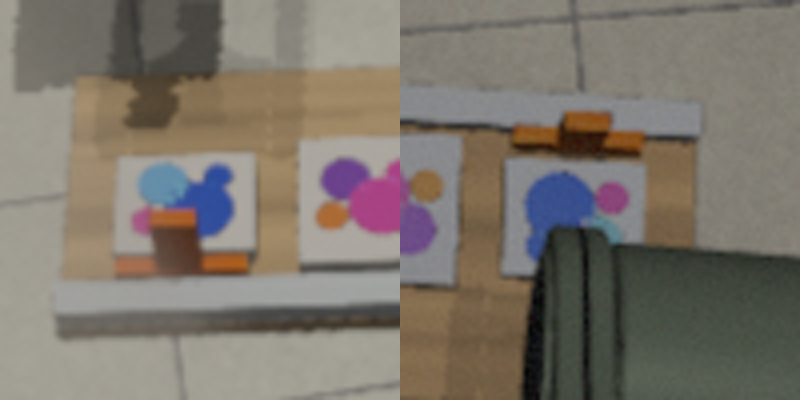

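Both views show the spacer standing upright in the gap behind the blue tile (scene crop foot 115-248, 265; top crop foot 513-643, 135), with nothing touching it. Next I turn the gripper 90° so that both fingers push the near edge, which squares the tile.

```bash
python3 -c "
from h import *
rel([.4423,-.0552,.08],-97.95)"
```

```text
shift [0.0014 0.048  0.0884] rot [-1.0000e-04 -6.4000e-03  1.5712e+00] t 10.82 tcp [ 0.3942 -0.0503  0.1682] gap 0.04 F [0.  0.6 0.3]
```

Request:
step_arm(
  translation=[
    [0.001, 0.01, 0.02],
    [0.001, 0.02, 0.03],
    [0.001, 0.03, 0.04],
    [0.001, 0.048, 0.05],
    [0.001, 0.048, 0.06],
    [0.001, 0.048, 0.07],
    [0.001, 0.048, 0.08],
    [0.001, 0.048, 0.088],
    [0.001, 0.048, 0.088],
    [0.001, 0.048, 0.088],
    [0.001, 0.048, 0.088],
    [0.001, 0.048, 0.088],
  ],
  rotation=[
    [0, -0.006, 1.571],
    [0, -0.006, 1.571],
    [0, -0.006, 1.571],
    [0, -0.006, 1.571],
    [0, -0.006, 1.571],
    [0, -0.006, 1.571],
    [0, -0.006, 1.571],
    [0, -0.006, 1.571],
    [0, -0.006, 1.571],
    [0, -0.006, 1.571],
    [0, -0.006, 1.571],
    [0, -0.006, 1.571],
  ],
  claw=[0.03, 0.03, 0.03, 0.03, 0.03, 0.03, 0.03, 0.03, 0.03, 0.03, 0.03, 0.03],
)

```text
t: 12.32
tool_pos: [0.4425, -0.0556, 0.0803]
tcp_rot: [-0.0, 0.998, -0.069, 0.0]
ft_force: [-0.6, 0.7, 0.3]
finger_gap: 0.0301
```

```bash
python3 -c "
from h import *
rel([.4423,-.0552,.0145],-97.95)
print(sense()['joint_positions'])"
```

```text
shift [-0.0003 -0.0004  0.0658] rot [-0.0003 -0.0003  0.0008] t 12.32 tcp [ 0.4425 -0.0556  0.0803] gap 0.0301 F [-0.6  0.7  0.3]
[-1.51044946e-01  2.83479631e-01  2.06248462e+00  4.27969412e-04
  7.95358794e-01  1.55743244e+00]
```

Request:
step_arm(
  translation=[
    [0, 0, 0.03],
    [0, 0, 0.05],
    [0, 0, 0.06],
    [0, 0, 0.065],
    [0, 0, 0.065],
    [0.008, 0, 0.065],
    [0.014, 0, 0.065],
    [0.018, 0, 0.065],
    [0.018, 0, 0.065],
    [0.018, 0, 0.065],
  ],
  rotation=[
    [0, 0, 0],
    [0, 0, 0],
    [0, 0, 0],
    [0, 0, 0],
    [0, 0, 0],
    [0, 0, 0],
    [0, 0, 0],
    [0, 0, 0],
    [0, 0, 0],
    [0, 0, 0],
  ],
  claw=[0.03, 0.03, 0.03, 0.03, 0.03, 0.03, 0.03, 0.03, 0.03, 0.03],
)

```text
t: 13.58
tool_pos: [0.4601, -0.058, 0.0153]
tcp_rot: [-0.0, 0.998, -0.069, -0.0]
ft_force: [-1.0, 0.3, -1.3]
finger_gap: 0.03
```

```bash
python3 -c "
from h import *
rel([.4675,-.0587,.0145],-97.95)
d=shot('scene','scene5')
cv2.imwrite('pics/c5.png',cv2.resize(d['pixels'][175:275,215:325,::-1],None,fx=6,fy=6,interpolation=2))"
```

```text
shift [ 0.0074 -0.0004  0.0008] rot [-0.0003  0.0002  0.0008] t 13.57 tcp [ 0.4601 -0.058   0.0153] gap 0.03 F [-1.   0.3 -1.3]
```

View pics/c5.png

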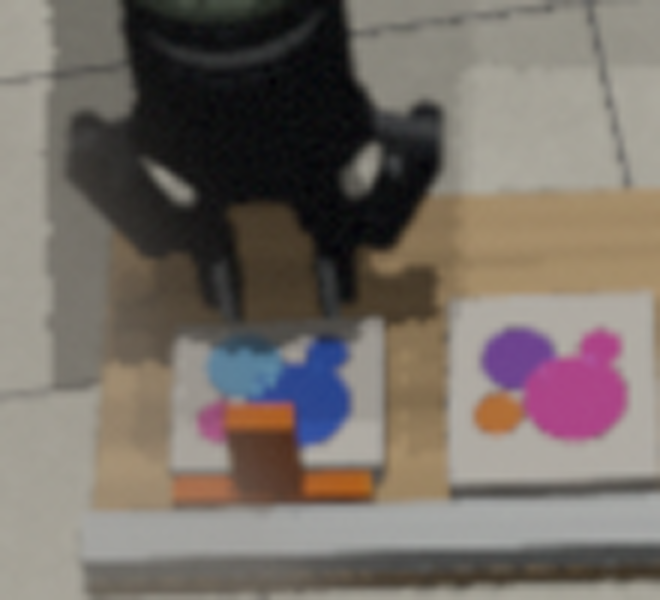

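The fingers sit symmetrically on the tile's near edge (fingers at 225 and 335, tile middle 279). Now I push slowly.

Request:
step_arm(
  translation=[
    [0.002, 0, 0],
    [0.004, 0, 0],
    [0.005, 0, 0],
    [0.006, 0, 0],
    [0.007, 0, 0],
    [0.008, 0, 0],
    [0.009, 0, 0],
    [0.01, 0, 0],
    [0.011, 0, 0],
    [0.012, 0, 0],
    [0.012, 0, 0],
  ],
  rotation=[
    [0, 0, 0],
    [0, 0, 0],
    [0, 0, 0],
    [0, 0, 0],
    [0, 0, 0],
    [0, 0, 0],
    [0, 0, 0],
    [0, 0, 0],
    [0, 0, 0],
    [0, 0, 0],
    [0, 0, 0],
  ],
  claw=[0.03, 0.03, 0.03, 0.03, 0.03, 0.03, 0.03, 0.03, 0.03, 0.03, 0.03],
)

```text
t: 15.0
tool_pos: [0.4722, -0.0597, 0.0153]
tcp_rot: [-0.0, 0.998, -0.069, 0.0]
ft_force: [0.3, -0.2, 0.8]
finger_gap: 0.0301
```

Request:
step_arm(
  translation=[
    [0.001, 0, 0],
    [0.002, 0, 0],
    [0.003, 0, 0],
    [0.004, 0, 0],
    [0.004, 0, 0],
  ],
  rotation=[
    [0, 0, 0],
    [0, 0, 0],
    [0, 0, 0],
    [0, 0, 0],
    [0, 0, 0],
  ],
  claw=[0.03, 0.03, 0.03, 0.03, 0.03],
)

```text
t: 15.62
tool_pos: [0.4726, -0.0598, 0.015]
tcp_rot: [-0.0, 0.998, -0.069, -0.004]
ft_force: [-7.5, 1.1, 6.3]
finger_gap: 0.03
```

```bash
python3 -c "
from h import *
rel([.4763,-.0603,.0145],-97.95)
d=shot('scene','scene6')
cv2.imwrite('pics/c6.png',cv2.resize(d['pixels'][175:275,215:325,::-1],None,fx=6,fy=6,interpolation=2))"
```

```text
shift [0.0037 0.     0.0005] rot [-0.0003  0.0073  0.0008] t 15.62 tcp [ 0.4726 -0.0598  0.015 ] gap 0.03 F [-7.5  1.1  6.3]
```

View pics/c6.png

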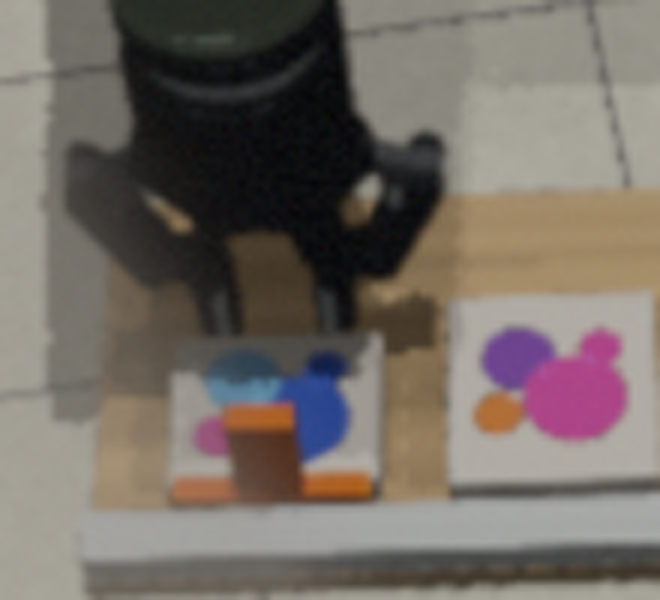

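The force has risen to 7.5 N with the motion blocked, so the stack looks tight. I'll check numerically where the foot's far edge and the tile's near edge are relative to the rail.

```bash
python3 -c "
from h import *
A=np.array([598,195]);B=np.array([552,-139]);u=(A-B)/np.linalg.norm(A-B);n=np.array([u[1],-u[0]])
S=lambda d,x,y,z:round(float((cast(d,(x,y),z)[:2]*1000-B)@n),1)
for f in ('scene4','scene6'):
  d=load(f);g=cv2.GaussianBlur(d['pixels'],(5,1),0).astype(int)
  for x in (248,249,271,273):
    print(f,x,[(y,(g[y,x,0]-g[y,x,2]),g[y,x].sum()//3,S(d,x,y,.034)) for y in range(250,263)])
  for x in (247,250,276):
    print('near',f,x,[(y,(g[y,x,0]-g[y,x,2]),g[y,x].sum()//3,S(d,x,y,.028)) for y in range(225,237)])
"
```

```text
scene4 248 [(250, np.int64(12), np.int64(160), -22.7), (251, np.int64(13), np.int64(160), -20.2), (252, np.int64(11), np.int64(157), -17.6), (253, np.int64(15), np.int64(131), -15.1), (254, np.int64(58), np.int64(116), -12.5), (255, np.int64(83), np.int64(117), -10.0), (256, np.int64(84), np.int64(118), -7.5), (257, np.int64(81), np.int64(116), -5.0), (258, np.int64(55), np.int64(105), -2.5), (259, np.int64(25), np.int64(109), 0.0), (260, np.int64(8), np.int64(141), 2.5), (261, np.int64(4), np.int64(155), 5.0), (262, np.int64(3), np.int64(159), 7.5)]
scene4 249 [(250, np.int64(12), np.int64(160), -22.6), (251, np.int64(12), np.int64(160), -20.1), (252, np.int64(11), np.int64(157), -17.5), (253, np.int64(15), np.int64(131), -15.0), (254, np.int64(59), np.int64(116), -12.5), (255, np.int64(83), np.int64(117), -9.9), (256, np.int64(85), np.int64(118), -7.4), (257, np.int64(80), np.int64(116), -4.9), (258, np.int64(55), np.int64(105), -2.4), (259, np.int64(25), np.int64(109), 0.1), (260, np.int64(8), np.int64(141), 2.6), (261, np.int64(4), np.int64(155), 5.1), (262, np.int64(3), np.int64
[... 5795 characters left out ...]
 -73.8), (233, np.int64(6), np.int64(80), -71.1), (234, np.int64(0), np.int64(80), -68.4), (235, np.int64(-7), np.int64(77), -65.7), (236, np.int64(-18), np.int64(81), -63.1)]
near scene6 276 [(225, np.int64(36), np.int64(76), -90.3), (226, np.int64(32), np.int64(64), -87.6), (227, np.int64(29), np.int64(57), -84.9), (228, np.int64(28), np.int64(54), -82.2), (229, np.int64(26), np.int64(58), -79.5), (230, np.int64(17), np.int64(81), -76.8), (231, np.int64(12), np.int64(99), -74.1), (232, np.int64(9), np.int64(106), -71.4), (233, np.int64(10), np.int64(119), -68.7), (234, np.int64(11), np.int64(131), -66.1), (235, np.int64(12), np.int64(134), -63.4), (236, np.int64(11), np.int64(135), -60.7)]
```

The tile's near edge moved about 5.5 mm, to roughly -74.6 mm from the rail face (-74 is tight). The spacer did not move and is at the rail within measurement error. I'll press harder, with the command slightly raised to relieve the downward load.

Request:
step_arm(
  translation=[
    [0.004, 0, -0.0005],
    [0.006, 0, -0.001],
    [0.008, 0, -0.001],
    [0.009, 0, -0.001],
    [0.009, 0, -0.001],
    [0.009, 0, -0.001],
    [0.009, 0, -0.001],
  ],
  rotation=[
    [0, 0, 0],
    [0, 0, 0],
    [0, 0, 0],
    [0, 0, 0],
    [0, 0, 0],
    [0, 0, 0],
    [0, 0, 0],
  ],
  claw=[0.03, 0.03, 0.03, 0.03, 0.03, 0.03, 0.03],
)

```text
t: 16.55
tool_pos: [0.4726, -0.0597, 0.0151]
tcp_rot: [-0.001, 0.998, -0.069, -0.013]
ft_force: [-17.8, 1.9, 14.1]
finger_gap: 0.0303
```

```bash
python3 -c "
from h import *
rel([.4763,-.0603,.0145],-97.95)
d=shot('scene','scene7')
cv2.imwrite('pics/c7.png',cv2.resize(d['pixels'][175:275,215:325,::-1],None,fx=6,fy=6,interpolation=2))
rel([.4763,-.0603,.0145],-97.95)"
```

```text
shift [0.0038 0.0001 0.0005] rot [-0.0004  0.0263  0.0009] t 16.55 tcp [ 0.4726 -0.0597  0.0151] gap 0.0303 F [-17.8   1.9  14.1]
shift [0.0038 0.     0.0005] rot [-0.0004  0.0262  0.0008] t 16.6 tcp [ 0.4726 -0.0597  0.0151] gap 0.0299 F [-17.8   1.8  14.4]
```

View pics/c7.png

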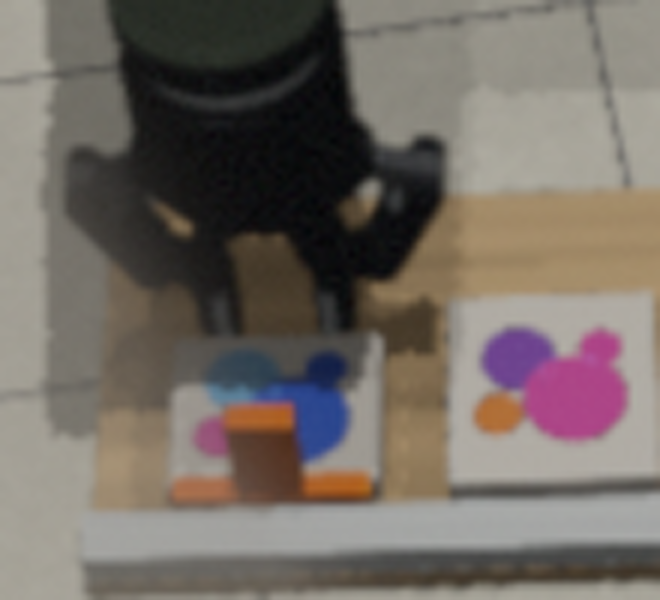

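The push is now 18 N, but 14 N goes downward, so part of the push may be lost to tile-board friction. I'll raise the command to shed that while keeping the push.

Request:
step_arm(
  translation=[
    [0.009, 0, -0.001],
    [0.009, 0, -0.002],
    [0.009, 0, -0.003],
    [0.009, 0, -0.004],
    [0.009, 0, -0.004],
    [0.009, 0, -0.004],
  ],
  rotation=[
    [0, 0.01, 0],
    [0, 0.02, 0],
    [0, 0.026, 0],
    [0, 0.026, 0],
    [0, 0.026, 0],
    [0, 0.026, 0],
  ],
  claw=[0.03, 0.03, 0.03, 0.03, 0.03, 0.03],
)

```text
t: 17.35
tool_pos: [0.4726, -0.0597, 0.0164]
tcp_rot: [-0.001, 0.998, -0.069, -0.01]
ft_force: [-14.3, 1.6, -0.5]
finger_gap: 0.03
```

```bash
python3 -c "
from h import *
d=shot('scene','scene8');e=shot('top','top8')
rel([.4726,-.0597,.0164],-97.95)
c=[cv2.resize(x['pixels'][r[0]:r[0]+100,r[1]:r[1]+r[2],::-1],None,fx=4,fy=4,interpolation=2) for x,r in((d,(175,215,100)),(e,(210,330,90)))]
cv2.imwrite('pics/c8.png',np.hstack(c))"
```

```text
shift [-0.  0.  0.] rot [-0.0005  0.0199  0.0007] t 17.45 tcp [ 0.4726 -0.0597  0.0164] gap 0.0303 F [-13.8   1.9  -0.9]
```

View pics/c8.png

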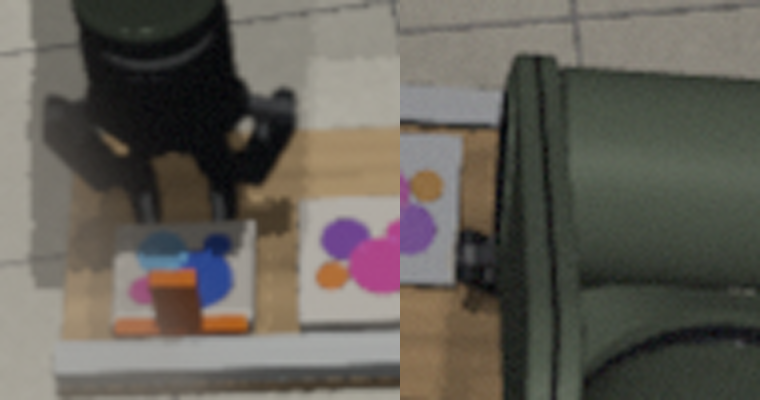

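The scene view shows the tile square, the foot snug between it and the rail, the post upright, and tile_mid unmoved. The force is steady at about 14 N, so I hand in.

```bash
python3 -c "
from h import *
hand_in(); s=sense(); print(s['t'],s['tool_pos'],s['ft_force'])"
```

```text
the job is handed in; nothing more can be done
the job is handed in; nothing more can be done
```

I took the orange spacer from its holder, stood it in the gap behind the middle of the blue-spotted tile and let go. I then pushed that tile by its near edge with both fingers until it stopped, and handed in at about 17.5 s while still pressing.

**Last checks:**
- **Force:** the push was steady at about 14 N with almost no vertical load, and the fingers did not creep.
- **Scene view:** the spacer stands upright and the tile is square against it. The middle tile looks unmoved.
- **Tile position:** an earlier picture under load put the tile's near edge about 74.6 mm from the rail face after allowing for camera bias; a tight stack would be 74 mm.

**Not fully confirmed:**
- **Camera offset:** uncorrected scene measurements sat about 2–3 mm off from the known sizes. That the spacer touches the rail therefore rests mainly on the motion being blocked under force.
- **Top view:** the arm hid the stack in the last top picture, so only the scene camera confirmed the end state.
- **Downward load:** the first hard push pressed down with 14 N, which I removed by raising the commanded height.

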